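Read car-key remotes on the registering reader plate

TASK

On the locksmith's bench, first press the round key on the keypad to zero the empty reader plate. Then lay every remote from the mat on the plate, each in a corner of its own, long way ahead and pushed fully home against both the far fence and the rib on its left, and press the oblong key to read them all; press each key gently, only until you feel it click and no further, then let it come up. Afterwards lay all the remotes side by side on the wooden sloped rest, flat on the slope and pointing up it, and leave the padlock, oil bottle and screwdriver where they are.

Things in the scene. Friction and masses are not known exactly. Their poses are not given: they have to be found in the camera images.
- bed: reader plate, fixed, grey, 140 (x) x 260 (y) x 12 mm thick; origin: centre of its underside, x away from the robot, y left. An aluminium fence 14 mm high runs along the far side, its stop face at x = +50 mm. Three corners of 10 mm high ribs: see the bed_home points
- bed_home0 (a point): where the middle of a remote lies when fully home in the left corner: 39 mm short of the fence's face, 16 mm right of a rib's right face (the side stop), 8 mm above the plate. The rib is 10 mm thick and 10 mm high, and runs 40 mm back from the fence. Up to 2 mm off either stop counts as home; long side along the plate's x within 0.06 rad
- bed_home1 (a point): where the middle of a remote lies when fully home in the middle corner: 39 mm short of the fence's face, 16 mm right of a rib's right face (the side stop), 8 mm above the plate. The rib is 10 mm thick and 10 mm high, and runs 40 mm back from the fence. Up to 2 mm off either stop counts as home; long side along the plate's x within 0.06 rad
- bed_home2 (a point): where the middle of a remote lies when fully home in the right corner: 39 mm short of the fence's face, 16 mm right of a rib's right face (the side stop), 8 mm above the plate. The rib is 10 mm thick and 10 mm high, and runs 40 mm back from the fence. Up to 2 mm off either stop counts as home; long side along the plate's x within 0.06 rad
- keypad: fixed black keypad box 80 (x) x 150 (y) x 26 mm high with two dark rubber keys on top; origin at the centre of its underside, x away from the robot. Keys stand 10 mm proud: a round one 36 mm left (+y) and an oblong one 30 mm right (-y) of the centre
- zero_key_top (a point): centre of the top face of the round key, 26 mm across (zeroes the reader); moves down with it
- read_key_top (a point): centre of the top face of the oblong key, 22 (x) x 44 mm (y) (reads the remotes); moves down with it
- zero_key (a joint): how far the round key is pressed, in m: 0 up, 0.0065 hard bottom. Rubber dome: pushes back with 0.6 N at first touch, a peak of 5.1 N at about 1.9 mm, then gives way (the click) down to 1.7 N near 4.4 mm, and stiffens again to the hard end at 6.5 mm. Counts as clicked from 2.5 mm; past 5.5 mm is over-pressed
- read_key (a joint): how far the oblong key is pressed, in m: 0 up, 0.0065 hard bottom. Same dome as the round key.
- rest: wooden rest, fixed, base 100 (x) x 240 mm (y); origin at the centre of its underside on the bench; the low side of its slope faces -x
- slope: the rest's board, 124 (x, up the slope) x 240 mm (y), tilted 20 degrees, rising away from the robot; origin: centre of its top face, 42 mm above the bench, z normal to it. A lip 8 mm high closes its low end, inner side at x = -60 mm. Middles of remotes belong at x = -30 to +35 mm, y within 115 mm
- mat: fixed grey counter mat 250 (x) x 240 (y) x 4 mm thick where the remotes wait; origin at the centre of its underside
- fob1: loose car-key remote (black slab with three grey buttons), 78 long (its x) x 32 wide (y) x 16 mm thick (z), about 60 g; either end first and either face up are alike. Origin: centre of one broad face; it lies on that face at the start. May be absent (None from the start)
- fob2: loose car-key remote (black slab with three grey buttons), 78 long (its x) x 32 wide (y) x 16 mm thick (z), about 60 g; either end first and either face up are alike. Origin: centre of one broad face; it lies on that face at the start. May be absent (None from the start)
- fob3: loose car-key remote (black slab with three grey buttons), 78 long (its x) x 32 wide (y) x 16 mm thick (z), about 60 g; either end first and either face up are alike. Origin: centre of one broad face; it lies on that face at the start. May be absent (None from the start)
- fob1_mid (a point): middle of fob1, half-way through its thickness
- fob2_mid (a point): middle of fob2, half-way through its thickness
- fob3_mid (a point): middle of fob3, half-way through its thickness
- padlock: bystander: brass padlock lying flat, 50 x 45 x 22 mm; origin at the centre of its underside
- oil: bystander: small upright bottle, 44 mm across, 110 mm high; origin at the centre of its underside
- driver: bystander: screwdriver with a red handle, lying on the bench; origin on its underside, under the shank or handle
There are look-alikes about, which are no part of the job. What is shaped like the fob2 but red is not meant. Leave any blue look-alike of the fob3 alone.

How it is judged:
By the outcome, as a careful person would: the job done as asked, in the order asked, and still so for the second after the job is handed in, with the robot touching nothing.
Of fob1, fob2, fob3 only 2 to 3 are there at a start; the rules pass over those that are not, and their reading is None.
At some moment in a run one of fob1, fob2, fob3 may be knocked a few centimetres aside while the robot is not near it.
Once in a run the grip may slacken for a moment while it holds something.
It also fails if it takes over 210 s, if anything falls off the work surface, if the arm or the gripper's body presses on something with over 40 N, if the wrist force passes 120 N, or if a joint passes its speed limit or range.

ROBOT

A 7-joint arm with a two-finger parallel gripper is mounted at the origin on the work surface. World frame = base frame: x ahead of the robot, y to its left, z up, the work surface at z = 0. Lengths are in m, angles in rad, forces in N, time in s.
With the tool pointing down it reaches from about 0.425 to 0.925 m from the base axis. Payload 6.8 kg.
Tool frame: the origin (TCP) lies between the finger pads; the fingertips stand 17 mm ahead of it and the grasp point (between the pads) lies 2 mm behind it; z points along the fingers, x is the direction in which the jaws open and shut, and the axes are right-handed (so a half turn about z gives the same grasp; the last joint's range is limited). The gripper opens to 85 mm and grips with 20 to 120 N. Pads are 22 mm wide; open, the fingers measure 114 mm over their backs; the gripper's body (76 mm by 85 mm) begins 54 mm behind the grasp point. The pads swing forward as they close: fully open they stand 13 mm farther back than shut.
Start: joints at [1.071, 0.477, 0.022, 1.555, -0.011, 1.109, -0.083], TCP at [0.258, -0.624, 0.248] pointing down, gripper open.
Joint ranges: [-2.96, 2.96], [-0.34, 2.1], [-1.41, 1.46], [0.24, 2.44], [-1.37, 4.51], [0.17, 1.92], [-2.96, 2.96]. Speed limits (rad/s): [2.39, 2.39, 3.14, 3.14, 3.14, 3.14, 3.14].

INTERFACE

Orientations are given as a unit quaternion [w, x, y, z].
In Python, from station import readout, read_camera, get_calibration, bot, models gives the robot as it stands.
- The arm moves only by the tool carry_out, never from a script. Its argument "deltas" is a list of rows, each a list of 2 entries, a list of its own where there are three numbers: the shift along the tool's x, y, z in cm, then the turn about the tool's z in degrees. A call has 1 to 10 rows; each row is the pose to reach, as a shift and turn from the pose measured when the call began, along the tool's axes at that moment; what a row does not reach only later rows make up. A row lasts 1/8 s, in which the tool goes at most 62.5 mm and 10.7 degrees, less where a joint would pass 70% of its speed; a pose out of reach is approached as far as the arm can. A call with a gripper value outside its range is refused whole. "hand" is the opening, from 0 (shut) to 1 (fully open), set as the call begins (left out, the last holds). The fingers move at their own pace and stop on an object; "newtons" is the grip in N (left out, the last holds). Time passes only in rows, so rows that repeat a pose let the fingers close. It gives the time, the measured TCP pose, the force and the opening at its end, in the units of the state.
- readout.get_obs(): the state, without advancing time (a new reading comes with each control period).
- read_camera(name): name is "side" or "top"; returns the picture (480x640x3 uint8, red, green, blue); there is no depth.
- get_calibration(name): a dict with "fov_y" (degrees; the focal length in pixels is half the picture's height over the tangent of half this angle, whatever the lens; pixels are square), "cx", "cy" (the principal point, pixels), "D" ([k1, k2, p1, p2, k3] as OpenCV has them; the pictures are not rectified), "world_from_camera" (4x4, takes a point from camera to world coordinates). Camera axes: x right, y down, z forward; pixel columns grow to the right and rows downward; lengths in m; the calibration is good to about 2 mm. A picture is of the moment at which its call begins. get_calibration takes no time and is no camera call.
- bot.hand_in(): hands the job in, once; it reports no verdict.
Trained networks look in the newest picture that a camera, given by its name, has taken for a name from the list of things; names that differ only in an ending like _2 or _b are one class to them, and where a whole thing is asked for, a point or a joint stands for the part that bears it (a point fixed in the world has none). Each returns a list of dicts, best first, with "score" (0 to 1); they miss things now and then, are a little off and sometimes report something else, mostly with a low value. They report only what shows in the picture. A call takes as long as a camera call. They do not tell look-alikes from the thing itself.
- models.spot_in(query, camera): "centre" ([row, column] in pixels, amid what is visible of it).
The state is a dict: "t": time; "q": joint angles; "joint_vel": joint speeds; "joint_torque": joint torques, N m; "eef_pos": TCP position; "tool_rot": TCP orientation; "contact_force": force on the tool from outside, world axes, zero at the start; "torque": the same for the moment, N m; "gripper_width": opening from 0.0 (shut) to 1.0 (fully open).
Only numpy, scipy, OpenCV 4.12 (cv2) and the standard library are available. Lean on these libraries where they do the work, as an engineer would, in place of code of your own. Each camera call takes 0.05 s, during which the arm holds its last target. There are 200 camera calls.

## Working session

There is one attempt and no reset: what is moved stays moved. The work goes in short steps, Python scripts to look and compute and a tool call to move; the robot and the scene stay as the last step left them, time stands still between calls to the robot, and variables do not carry over. Pictures are saved under pics/ and viewed, about 12 in all and at most 16, crops included, and the job is handed in when it is done.

Besides the shell and the picture viewer there is one more tool, called after "Call:" by a JSON object that holds its "fn" and its "kwargs". carry_out: Moves the arm, as the interface text tells. Its arguments: {"type":"object","properties":{"deltas":{"type":"array"},"hand":{"type":"number"},"newtons":{"type":"number"}},"required":["deltas"]}

```bash
ls; mkdir -p pics; python3 - <<'E'
from station import readout, read_camera, get_calibration
import cv2,numpy as np
np.set_printoptions(precision=4,suppress=True)
print(readout.get_obs())
for n in("side","top"):
    cv2.imwrite(f"pics/{n}0.png",read_camera(n)[:,:,::-1]); print(n,get_calibration(n))
E
```

```text
pics
{'t': 0.0, 'q': array([ 1.0709,  0.4778,  0.0223,  1.5564, -0.0115,  1.1093, -0.0831]), 'joint_vel': array([-0.0003,  0.0012,  0.0004, -0.0008, -0.0001,  0.0008, -0.0008]), 'joint_torque': array([  0.0006, -59.6463,   1.6081, -28.1208,   0.0124,   0.0093,
        -0.    ]), 'eef_pos': array([ 0.2575, -0.6233,  0.2473]), 'tool_rot': array([-0.0005,  0.8312, -0.5559, -0.0008]), 'contact_force': array([ 0.1381,  0.3853, -0.3793]), 'torque': array([0.0404, 0.0335, 0.0376]), 'gripper_width': 0.9954585401937475}
side {'fov_y': 57.70074079780449, 'cx': 317.58817476324197, 'cy': 237.28648975769872, 'D': array([-0.097,  0.   ,  0.   ,  0.   ,  0.   ]), 'world_from_camera': array([[-0.9936, -0.0718,  0.0867,  0.47  ],
       [-0.1107,  0.7605, -0.6398,  0.6754],
       [-0.02  , -0.6454, -0.7636,  0.8751],
       [ 0.    ,  0.    ,  0.    ,  1.    ]])}
top {'fov_y': 43.15223610416358, 'cx': 320.6876021791055, 'cy': 237.610982580222, 'D': array([-0.2041,  0.    ,  0.    ,  0.    ,  0.    ]), 'world_from_camera': array([[-0.0136, -0.9895,  0.1439,  0.3616],
       [-0.9997,  0.0108, -0.0204,  0.0113],
       [ 0.0187, -0.1442, -0.9894,  1.2401],
       [ 0.    ,  0.    ,  0.    ,  1.    ]])}
```

View pics/top0.png

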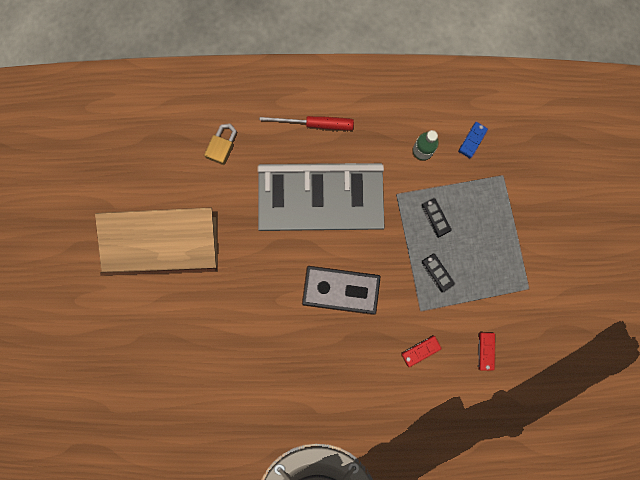

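View pics/side0.png

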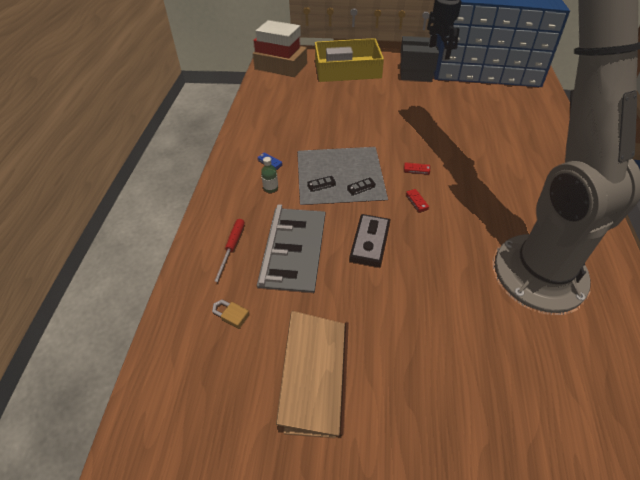

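Two black remotes are on the mat in the top view at (row 217, col 436) and (272, 438). The look-alikes are red at (351, 421) and (351, 487) and blue at (139, 473). The dark patches on the plate at about (190, 278/318/357) are only the home marks. I'll build orthographic views to measure from.

```bash
cat > h.py <<'E'
import cv2,numpy as np
from station import readout, read_camera, get_calibration, bot, models
np.set_printoptions(precision=4,suppress=True)
def cal(n):
    c=get_calibration(n); f=240/np.tan(np.radians(c["fov_y"]/2))
    return np.array([[f,0,c["cx"]],[0,f,c["cy"]],[0,0,1]]),np.array(c["D"],float),np.array(c["world_from_camera"])
def proj(n,P):
    K,D,T=cal(n); W=np.linalg.inv(T)
    return cv2.projectPoints(np.asarray(P,float).reshape(-1,1,3),cv2.Rodrigues(W[:3,:3])[0],W[:3,3],K,D)[0].reshape(-1,2)
def unproj(n,uv,z):
    K,D,T=cal(n); p=cv2.undistortPoints(np.asarray(uv,float).reshape(-1,1,2),K,D).reshape(-1,2)
    r=np.c_[p,np.ones(len(p))]@T[:3,:3].T; o=T[:3,3]
    return o+r*((z-o[2])/r[:,2])[:,None]
def ortho(n,img,z,x0,x1,y0,y1,s):
    """s px per mm; image right = -y, image up = +x; pixel(r,c)-> x=x1-r/s/1000, y=y1-c/s/1000"""
    xs=x1-np.arange(int((x1-x0)*1000*s))/s/1000; ys=y1-np.arange(int((y1-y0)*1000*s))/s/1000
    Y,X=np.meshgrid(ys,xs); uv=proj(n,np.stack([X,Y,np.full_like(X,z)],-1)).astype(np.float32).reshape(*X.shape,2)
    return cv2.remap(img,uv,None,cv2.INTER_CUBIC)
def state():
    o=readout.get_obs(); q=o["tool_rot"]
    yaw=np.degrees(2*np.arctan2(q[2],q[1]))  # tool x heading for tool-down
    print("t",round(o["t"],2),"p",o["eef_pos"],"xhead",round((yaw+180)%360-180,2),"F",o["contact_force"],"w",round(o["gripper_width"],3)); return o,yaw
def go(x,y,z,head=None):
    """print cm shift in tool axes and turn for reaching world pose (head: tool x heading deg, mod 180)"""
    o,yaw=state(); a=np.radians(yaw); d=np.array([x,y,z])-o["eef_pos"]
    ex=np.array([np.cos(a),np.sin(a),0]); ey=np.array([np.sin(a),-np.cos(a),0])
    t=0 if head is None else -((head-yaw+90)%180-90)
    print("delta cm",np.round([d@ex*100,d@ey*100,-d[2]*100],2),"turn",round(t,2),"q7",round(o["q"][6],2))
def dark_fobs(n="top",z=0.020,box=(0.40,0.70,-0.40,-0.10),thr=60,img=None):
    if img is None: img=read_camera(n)
    s=2; b=ortho(n,img,z,*box,s); hsv=cv2.cvtColor(b,cv2.COLOR_RGB2HSV)
    m=cv2.morphologyEx((hsv[...,2]<thr).astype(np.uint8),cv2.MORPH_CLOSE,np.ones((21,21)))
    out=[]
    for c in cv2.findContours(m,cv2.RETR_EXTERNAL,cv2.CHAIN_APPROX_NONE)[0]:
        if cv2.contourArea(c)<1200*s*s: continue
        (cx,cy),(w,h),a=cv2.minAreaRect(c); p=cv2.boxPoints(((cx,cy),(w,h),a))
        e=max((p[1]-p[0],p[2]-p[1]),key=np.linalg.norm)
        out.append((round(box[1]-cy/s/1000,4),round(box[3]-cx/s/1000,4),round(np.degrees(np.arctan2(-e[0],-e[1]))%180,1),round(max(w,h)/s,1),round(min(w,h)/s,1)))
    return out
E
python3 - <<'E'
from h import *
im=read_camera("top"); print(dark_fobs(img=im))
print(dark_fobs("side"))
cv2.imwrite("pics/o1.png",ortho("top",im,0.024,0.5,0.72,-0.10,0.18,2.8)[:,:,::-1])
cv2.imwrite("pics/o2.png",ortho("top",im,0.026,0.38,0.52,-0.12,0.1,3.5)[:,:,::-1])
cv2.imwrite("pics/o3.png",ortho("top",im,0.042,0.48,0.66,0.2,0.48,2.8)[:,:,::-1])
for q in ("fob1","keypad","zero_key_top","read_key_top","bed","rest","slope","mat"):
    for d in models.spot_in(q,"top")[:5]: r,c=d["centre"]; print(q,round(d["score"],2),np.round([r,c],1),unproj("top",[c,r],0.03)[0])
E
```

```text
[(0.465, -0.2514, np.float32(32.8), 78.2, 34.7), (0.5789, -0.2522, np.float32(25.3), 78.4, 35.1)]
[(0.4653, -0.243, np.float32(32.2), 83.8, 42.8), (0.5793, -0.2437, np.float32(25.6), 80.8, 44.6)]
fob1 0.97 [351.1 486.9] [ 0.3026 -0.3461  0.03  ]
fob1 0.92 [352.4 420.5] [ 0.3043 -0.2095  0.03  ]
fob1 0.84 [140.1 474.1] [ 0.7425 -0.3411  0.03  ]
fob1 0.82 [272.2 439.8] [ 0.4643 -0.2538  0.03  ]
fob1 0.68 [213.9 433.8] [ 0.5842 -0.2462  0.03  ]
keypad 0.61 [290.5 337.3] [ 0.4307 -0.0454  0.03  ]
zero_key_top 0.72 [286.  322.9] [ 0.4401 -0.0168  0.03  ]
read_key_top 0.57 [292.6 354.4] [ 0.426  -0.0795  0.03  ]
bed 0.98 [196.2 320.8] [ 0.6229 -0.0151  0.03  ]
bed 0.58 [293.  357.2] [ 0.4252 -0.0851  0.03  ]
bed 0.3 [220.1 436.3] [ 0.5713 -0.2509  0.03  ]
rest 0.95 [238.7 159.9] [0.539  0.3135 0.03  ]
slope 0.73 [240.9 159.3] [0.5345 0.3147 0.03  ]
slope 0.65 [198.1 321.2] [ 0.619  -0.0159  0.03  ]
mat 0.91 [242.9 465.8] [ 0.5235 -0.3106  0.03  ]
```

View pics/o1.png

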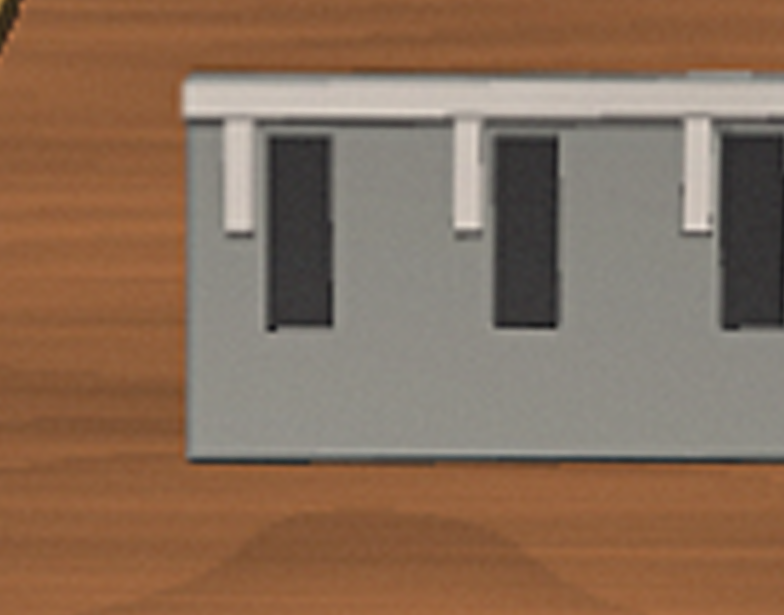

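View pics/o2.png

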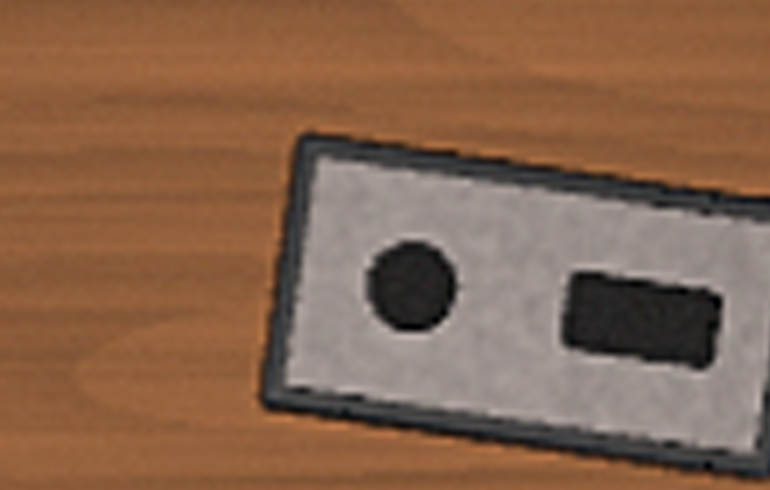

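View pics/o3.png

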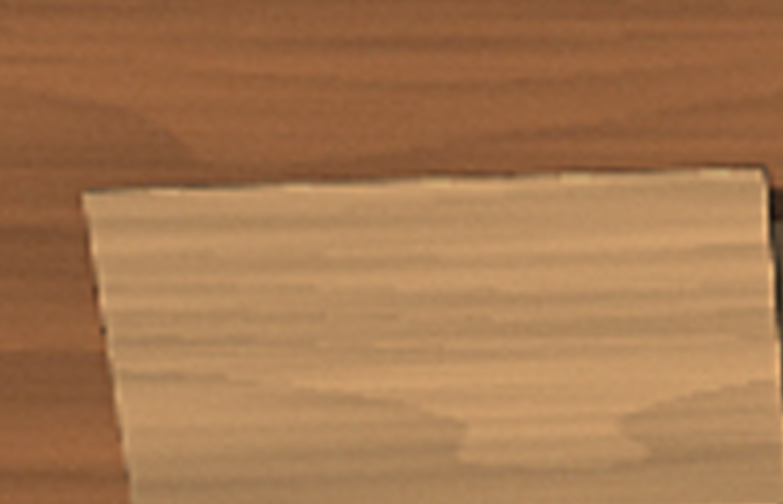

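The plate is square to the world frame. Its fence face is at x≈0.678 and its homes are at y≈0.0736, -0.008 and -0.090. The round key is at (0.4377, -0.0172), the oblong key at (0.428, -0.0824), and the keypad is yawed -8.5°. The centre of the slope is at about (0.534, 0.321), yawed +1.9°. I choose the two black remotes on the mat, and start with the round key.

```bash
python3 -c "
from h import *
go(.4377,-.0172,.12,-98.5)"
```

```text
t 0.6 p [ 0.2577 -0.6239  0.2483] xhead -67.56 F [-0.6401 -0.4745  0.6614] w 1.002
delta cm [-49.2  -39.79  12.83] turn 30.94 q7 -0.08
```

Call:
{"fn": "carry_out", "kwargs": {"deltas": [[[-5,-4,1],5],[[-10,-8,2],10],[[-15,-12,4],15],[[-20,-16,5],20],[[-25,-20,7],25],[[-30,-24,8],31],[[-35,-28,9],31],[[-40,-32,10],31],[[-45,-36,11],31],[[-49.2,-39.8,12.8],31]], "hand": 0}}

```text
t: 1.85
eef_pos: [0.4321, -0.0352, 0.1264]
tool_rot: [0.001, -0.652, 0.758, -0.001]
contact_force: [2.0, -1.6, -0.2]
gripper_width: -0.001
```

```bash
python3 -c "
from h import *
go(.4377,-.0172,.060,-98.5)"
```

```text
t 1.85 p [ 0.4321 -0.0352  0.1264] xhead -98.57 F [ 2.0061 -1.5644 -0.1598] w -0.001
delta cm [-1.86 -0.28  6.64] turn -0.07 q7 -1.87
```

Call:
{"fn": "carry_out", "kwargs": {"deltas": [[[-1,-0.2,2],0],[[-1.9,-0.3,4],0],[[-1.9,-0.3,6.6],0],[[-1.9,-0.3,6.6],0],[[-1.9,-0.3,6.6],0],[[-1.9,-0.3,6.6],0]]}}

```text
t: 2.6
eef_pos: [0.4389, -0.017, 0.0614]
tool_rot: [0.002, -0.652, 0.758, -0.002]
contact_force: [1.2, -0.6, -0.3]
gripper_width: -0.004
```

```bash
python3 -c "
from h import *
go(.4377,-.0172,.053,-98.5)
im=read_camera('side');u=proj('side',[[.4377,-.0172,.036]])[0].astype(int);c=im[u[1]-60:u[1]+40,u[0]-66:u[0]+66]
cv2.imwrite('pics/k1.png',cv2.resize(c,None,fx=5,fy=5,interpolation=2)[:,:,::-1])"
```

```text
t 2.6 p [ 0.4389 -0.017   0.0614] xhead -98.6 F [ 1.1847 -0.5879 -0.2895] w -0.004
delta cm [0.04 0.11 0.84] turn -0.1 q7 -1.96
```

View pics/k1.png

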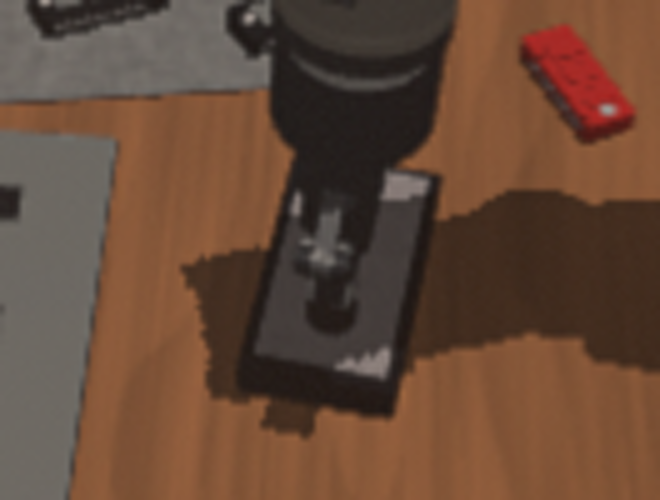

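Call:
{"fn": "carry_out", "kwargs": {"deltas": [[[0,0.1,0.4],0],[[0,0.1,0.7],0],[[0,0.1,0.7],0],[[0,0.1,0.7],0]]}}

```text
t: 3.15
eef_pos: [0.4378, -0.0169, 0.0543]
tool_rot: [0.002, -0.652, 0.758, -0.001]
contact_force: [1.0, -0.3, 0.4]
gripper_width: -0.002
```

```bash
python3 -c "
from h import *
go(.4377,-.0172,.052,-98.5)"
```

```text
t 3.15 p [ 0.4378 -0.0169  0.0543] xhead -98.6 F [ 1.0399 -0.3156  0.3609] w -0.002
delta cm [0.04 0.   0.23] turn -0.1 q7 -1.97
```

Call:
{"fn": "carry_out", "kwargs": {"deltas": [[[0,0,0.1],0],[[0,0,0.2],0],[[0,0,0.2],0]]}}

```text
t: 3.52
eef_pos: [0.4379, -0.0168, 0.0524]
tool_rot: [0.002, -0.652, 0.758, -0.001]
contact_force: [-0.5, 0.3, 2.6]
gripper_width: 0.001
```

Call:
{"fn": "carry_out", "kwargs": {"deltas": [[[0,0,0.1],0],[[0,0,0.1],0],[[0,0,0.1],0]]}}

```text
t: 3.9
eef_pos: [0.4379, -0.0168, 0.0515]
tool_rot: [0.002, -0.652, 0.758, -0.002]
contact_force: [-0.4, 0.4, 6.2]
gripper_width: 0.001
```

Near the peak, so about 1.9 mm down. The click comes with the next 1.5–2 mm.

Call:
{"fn": "carry_out", "kwargs": {"deltas": [[[0,0,0.1],0],[[0,0,0.15],0],[[0,0,0.15],0]]}}

```text
t: 4.28
eef_pos: [0.4379, -0.0168, 0.0499]
tool_rot: [0.002, -0.652, 0.758, -0.001]
contact_force: [-1.7, 0.2, 2.7]
gripper_width: -0.004
```

Call:
{"fn": "carry_out", "kwargs": {"deltas": [[[0,0,-0.3],0],[[0,0,-2],0],[[0,0,-6],0],[[0,0,-10],0],[[0,0,-10],0],[[0,0,-10],0]]}}

```text
t: 5.03
eef_pos: [0.437, -0.0169, 0.1495]
tool_rot: [0.001, -0.652, 0.758, -0.001]
contact_force: [0.1, 0.0, -0.5]
gripper_width: -0.0
```

```bash
python3 -c "
from h import *
im=read_camera('top'); print(dark_fobs(img=im))
go(.4499,-.2612,.10,122.8)
u=np.array([437,245]);c=im[170:320,360:560]
cv2.imwrite('pics/f1.png',cv2.resize(c,None,fx=4,fy=4,interpolation=2)[:,:,::-1])"
```

```text
[(0.465, -0.2515, np.float32(32.9), 78.1, 34.6), (0.579, -0.2523, np.float32(25.1), 78.5, 35.2)]
t 5.08 p [ 0.4367 -0.0169  0.149 ] xhead -98.6 F [-0.1586 -0.5612 -0.9727] w -0.003
delta cm [23.96 -4.96  4.9 ] turn -41.4 q7 -1.9
```

View pics/f1.png

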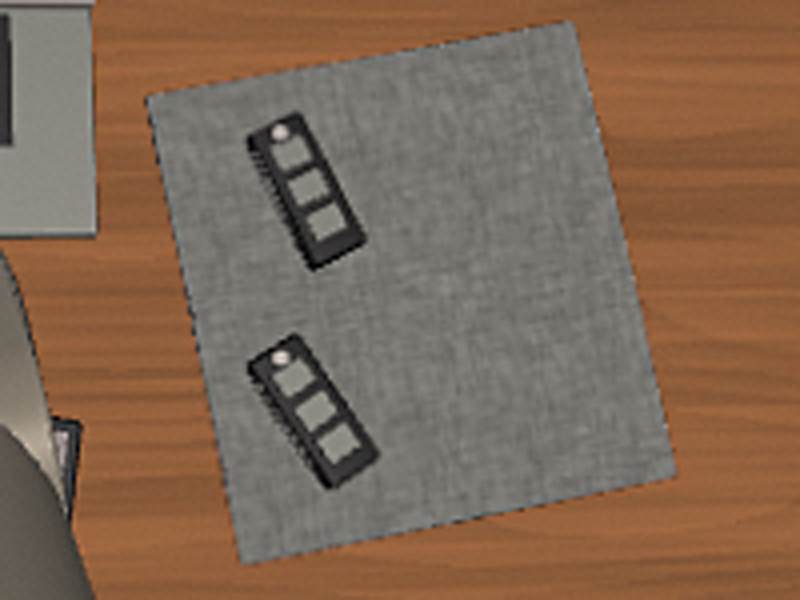

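The crop shows two black remotes with three grey buttons each (crop pixels (307, 190) and (315, 412)), unmoved. I'm going to the nearer one.

Call:
{"fn": "carry_out", "kwargs": {"deltas": [[[5,-1,1],-10],[[10,-2,2],-20],[[15,-3,3],-30],[[20,-4,4],-41.4],[[24,-5,4.9],-41.4],[[24,-5,4.9],-41.4],[[24,-5,4.9],-41.4]], "hand": 0.85, "newtons": 50}}

```text
t: 5.95
eef_pos: [0.4496, -0.2606, 0.0989]
tool_rot: [-0.001, 0.878, -0.479, -0.0]
contact_force: [0.2, -0.5, -0.6]
gripper_width: 0.848
```

```bash
python3 -c "
from h import *
go(.4497,-.2617,.021,122.8)"
```

```text
t 5.95 p [ 0.4496 -0.2606  0.0989] xhead -57.18 F [ 0.2169 -0.5371 -0.5615] w 0.848
delta cm [0.1  0.06 7.79] turn 0.02 q7 -0.73
```

Call:
{"fn": "carry_out", "kwargs": {"deltas": [[[0.1,0.1,3],0],[[0.1,0.1,6],0],[[0.1,0.1,7.8],0],[[0.1,0.1,7.8],0],[[0.1,0.1,7.8],0]]}}

```text
t: 6.58
eef_pos: [0.45, -0.2617, 0.0217]
tool_rot: [-0.001, 0.878, -0.478, 0.0]
contact_force: [-0.3, -0.8, 0.3]
gripper_width: 0.852
```

Call:
{"fn": "carry_out", "kwargs": {"deltas": [[[0,0,0],0],[[0,0,0],0],[[0,0,0],0],[[0,0,0],0],[[0,0,0],0],[[0,0,0],0]], "hand": 0.2}}

```text
t: 7.32
eef_pos: [0.4506, -0.2621, 0.0226]
tool_rot: [-0.001, 0.878, -0.478, 0.001]
contact_force: [-0.7, 0.5, 6.3]
gripper_width: 0.358
```

Call:
{"fn": "carry_out", "kwargs": {"deltas": [[[0,0,0],0],[[0,0,-0.3],0],[[0,0,-0.3],0]], "hand": 0.5}}

```text
t: 7.7
eef_pos: [0.4508, -0.2622, 0.0258]
tool_rot: [-0.001, 0.878, -0.478, 0.001]
contact_force: [-0.4, -0.6, 0.1]
gripper_width: 0.5
```

Call:
{"fn": "carry_out", "kwargs": {"deltas": [[[0,0,0],0],[[0,0,0],0],[[0,0,0],0],[[0,0,0],0],[[0,0,-4],0],[[0,0,-8],0],[[0,0,-8],0]], "hand": 0.2}}

```text
t: 8.57
eef_pos: [0.4522, -0.263, 0.1083]
tool_rot: [-0.001, 0.878, -0.478, 0.004]
contact_force: [0.6, 0.5, -1.4]
gripper_width: 0.358
```

```bash
python3 -c "
from h import *
go(.613,.0700,.10,-90)"
```

```text
t 8.57 p [ 0.4522 -0.263   0.1083] xhead -57.18 F [ 0.6307  0.4706 -1.4431] w 0.358
delta cm [-19.27 -31.57   0.83] turn 32.82 q7 -0.73
```

Call:
{"fn": "carry_out", "kwargs": {"deltas": [[[-3.5,-5,0],6],[[-6,-10,0],12],[[-9,-15,0.3],20],[[-12,-20,0.5],28],[[-15,-25,0.8],32.8],[[-18,-29,0.8],32.8],[[-19.2,-31.5,0.8],32.8],[[-19.2,-31.5,0.8],32.8],[[-19.2,-31.5,0.8],32.8]]}}

```text
t: 9.7
eef_pos: [0.6118, 0.0678, 0.0995]
tool_rot: [0.001, -0.707, 0.707, -0.003]
contact_force: [-1.2, -1.2, -0.3]
gripper_width: 0.36
```

```bash
python3 -c "
from h import *
go(.612,.0690,.0365,-90)
im=read_camera('top')
print(dark_fobs(img=im))
cv2.imwrite('pics/p1.png',cv2.resize(im[150:300,200:400],None,fx=4,fy=4,interpolation=2)[:,:,::-1])"
```

```text
t 9.7 p [0.6118 0.0678 0.0995] xhead -90.02 F [-1.1725 -1.2393 -0.2879] w 0.36
delta cm [-0.12 -0.02  6.3 ] turn -0.02 q7 -1.87
[(0.4377, -0.1163, np.float32(0.0), 73.5, 32.5), (0.5789, -0.2522, np.float32(25.3), 78.4, 35.1)]
```

View pics/p1.png

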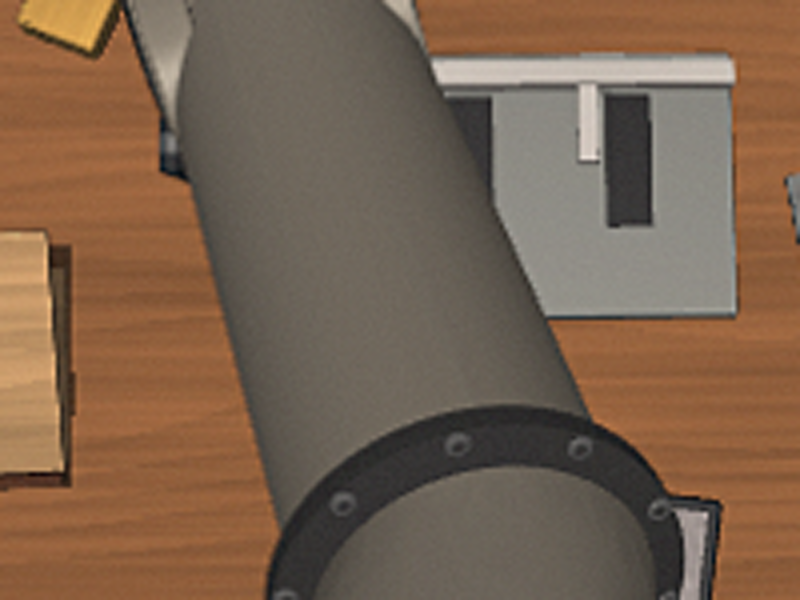

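The top view is hidden by the arm here, so I'll use the side camera and the forces. Lowering.

Call:
{"fn": "carry_out", "kwargs": {"deltas": [[[-0.1,0,3],0],[[-0.1,0,6],0],[[-0.1,0,6.3],0],[[-0.1,0,6.3],0],[[-0.1,0,6.3],0]]}}

```text
t: 10.38
eef_pos: [0.6132, 0.0678, 0.0381]
tool_rot: [0.002, -0.706, 0.708, -0.004]
contact_force: [0.1, -1.5, -0.5]
gripper_width: 0.355
```

```bash
python3 -c "
from h import *
go(.620,.0690,.0345,-90)
im=read_camera('side');u=proj('side',[[.62,.07,.03]])[0].astype(int)
cv2.imwrite('pics/p2.png',cv2.resize(im[u[1]-70:u[1]+50,u[0]-80:u[0]+80],None,fx=5,fy=5,interpolation=2)[:,:,::-1])"
```

```text
t 10.38 p [0.6132 0.0678 0.0381] xhead -90.11 F [ 0.0921 -1.4627 -0.5078] w 0.355
delta cm [-0.12 -0.68  0.36] turn -0.11 q7 -1.89
```

View pics/p2.png

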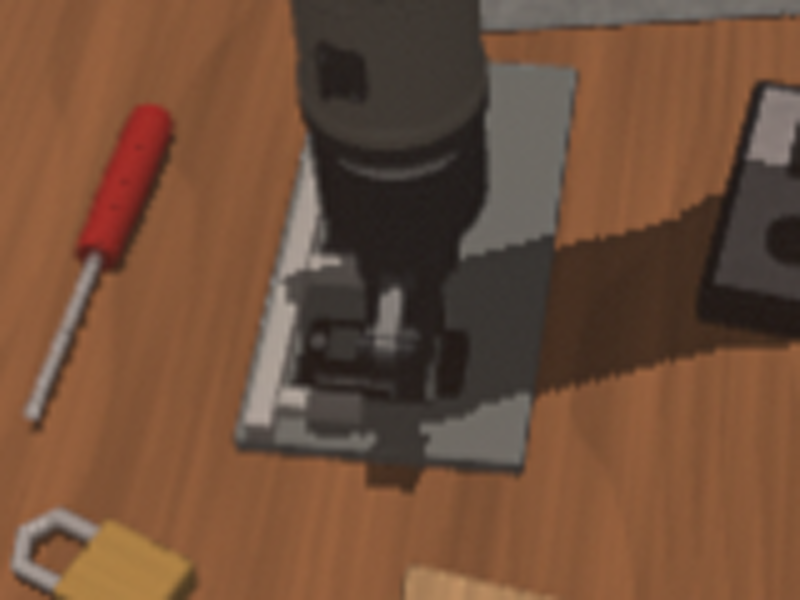

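Call:
{"fn": "carry_out", "kwargs": {"deltas": [[[0,0,0.2],0],[[0,0,0.4],0],[[0,-0.3,0.4],0],[[0,-0.6,0.4],0],[[0,-0.6,0.4],0],[[0,-0.6,0.4],0]]}}

```text
t: 11.18
eef_pos: [0.6196, 0.0679, 0.0342]
tool_rot: [0.002, -0.706, 0.708, -0.004]
contact_force: [0.9, 1.1, 1.3]
gripper_width: 0.356
```

Call:
{"fn": "carry_out", "kwargs": {"deltas": [[[0,-0.1,0],0],[[0,-0.2,0],0],[[0,-0.2,0],0]]}}

```text
t: 11.55
eef_pos: [0.6216, 0.0679, 0.0342]
tool_rot: [0.002, -0.706, 0.708, -0.004]
contact_force: [-0.3, -0.8, 0.6]
gripper_width: 0.353
```

Call:
{"fn": "carry_out", "kwargs": {"deltas": [[[0,-0.1,0],0],[[0,-0.2,0],0],[[0,-0.2,0],0]]}}

```text
t: 11.92
eef_pos: [0.6222, 0.0679, 0.0341]
tool_rot: [0.001, -0.707, 0.708, -0.003]
contact_force: [-6.1, -0.2, 5.7]
gripper_width: 0.361
```

The remote is on the fence (Fx -6 N). Now left to the rib.

Call:
{"fn": "carry_out", "kwargs": {"deltas": [[[-0.2,0,-0.05],0],[[-0.4,0,-0.05],0],[[-0.4,0,-0.05],0]]}}

```text
t: 12.3
eef_pos: [0.6221, 0.0723, 0.0344]
tool_rot: [0.001, -0.707, 0.707, -0.003]
contact_force: [-1.5, -0.1, -0.6]
gripper_width: 0.359
```

Call:
{"fn": "carry_out", "kwargs": {"deltas": [[[-0.1,0,0],0],[[-0.2,0,0],0],[[-0.2,0,0],0]]}}

```text
t: 12.68
eef_pos: [0.6221, 0.0732, 0.0343]
tool_rot: [0.0, -0.706, 0.708, -0.003]
contact_force: [-0.9, -3.8, -0.2]
gripper_width: 0.359
```

Call:
{"fn": "carry_out", "kwargs": {"deltas": [[[-0.1,-0.1,0],0],[[-0.1,-0.1,0],0]]}}

```text
t: 12.92
eef_pos: [0.6222, 0.0733, 0.0342]
tool_rot: [-0.001, -0.706, 0.708, -0.003]
contact_force: [-4.2, -4.5, 3.3]
gripper_width: 0.36
```

Call:
{"fn": "carry_out", "kwargs": {"deltas": [[[0,0,0],0],[[0,0,0],0],[[0,0,0],0],[[0,0,-3],0],[[0,0,-7],0],[[0,0,-12],0],[[0,0,-12],0]], "hand": 0.55}}

```text
t: 13.8
eef_pos: [0.6249, 0.075, 0.1589]
tool_rot: [0.003, -0.706, 0.708, -0.006]
contact_force: [0.2, -0.4, -0.8]
gripper_width: 0.547
```

```bash
python3 -c "
from h import *
a=.0330
im=read_camera('side');u=proj('side',[[.62,.07,.03]])[0].astype(int)
cv2.imwrite('pics/p3.png',cv2.resize(ortho('side',im,.028,.54,.70,-.02,.13,4),None,fx=1,fy=1)[:,:,::-1])
f=dark_fobs(); print(f)
x,y,h=[q for q in f if q[1]<-.15][0][:3]; h=float(np.radians(h))
go(x-.018*np.cos(h),y-.018*np.sin(h)-.0008,.15,np.degrees(h)-90)"
```

```text
[(0.4335, -0.1163, np.float32(0.0), 65.0, 32.5), (0.5789, -0.2522, np.float32(25.3), 78.4, 35.1)]
t 13.9 p [0.622  0.0743 0.1546] xhead -90.13 F [ 0.0211 -0.0504 -0.7824] w 0.548
delta cm [33.51  5.86  0.46] turn -25.43 q7 -1.87
```

View pics/p3.png

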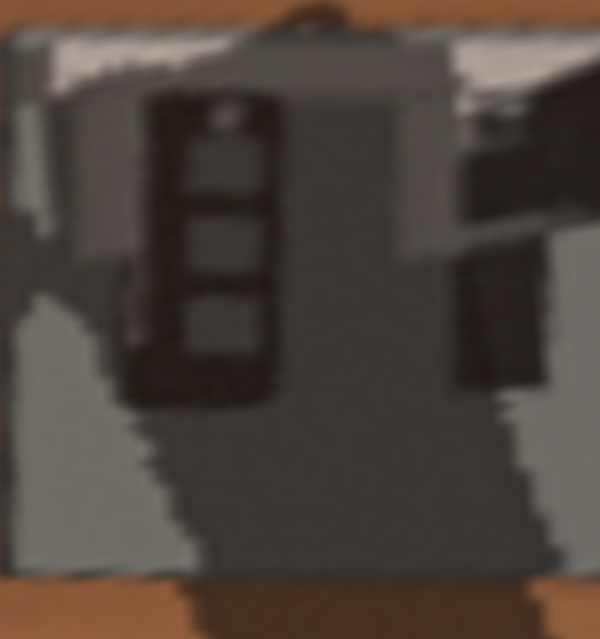

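Remote 1 sits against the rib and fence, perhaps with a degree or two of yaw, which I'll check once the arm is out of the way. Now the second remote.

Call:
{"fn": "carry_out", "kwargs": {"deltas": [[[5,1,0],-5],[[10,2,0],-10],[[15,3,0],-15],[[20,4,0.2],-20],[[25,5,0.4],-25.4],[[30,5.9,0.4],-25.4],[[33.5,5.9,0.4],-25.4],[[33.5,5.9,0.4],-25.4]], "hand": 0.85}}

```text
t: 14.9
eef_pos: [0.5602, -0.2645, 0.1503]
tool_rot: [0.002, 0.843, -0.538, 0.002]
contact_force: [-0.4, 0.5, -0.5]
gripper_width: 0.848
```

```bash
python3 -c "
from h import *
im=read_camera('top')
f=dark_fobs(img=im,z=.028,box=(.56,.69,.03,.112),thr=45); print(f)
cv2.imwrite('pics/p4.png',ortho('top',im,.028,.56,.70,-.02,.13,4)[:,:,::-1])
h=np.radians(25.3)
go(.5789-.018*np.cos(h),-.2522-.018*np.sin(h)-.0008,.0255,25.3-90)"
```

```text
[]
t 14.95 p [ 0.5609 -0.2617  0.1504] xhead -64.89 F [ 0.5803  0.3565 -0.0308] w 0.854
delta cm [-0.02 -0.2  12.49] turn -0.19 q7 -0.89
```

View pics/p4.png

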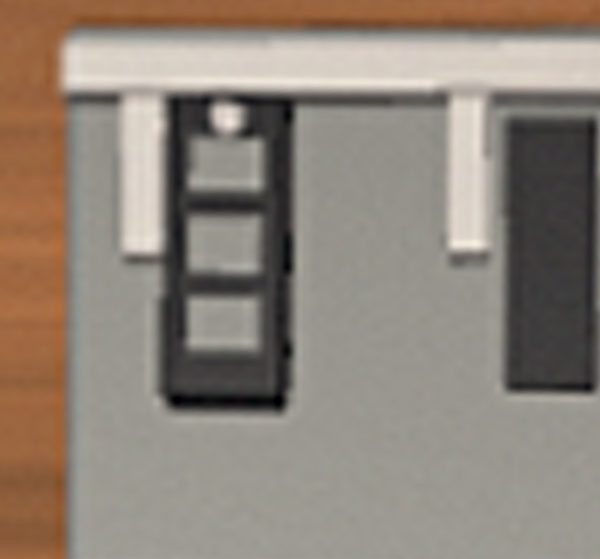

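Remote 1 is home at x≈0.639, y≈0.073, with a yaw of about 1.4° (0.025 rad), which is inside the tolerance. Grasping remote 2.

Call:
{"fn": "carry_out", "kwargs": {"deltas": [[[0,-0.2,5],0],[[0,-0.2,10],0],[[0,-0.2,12.5],0],[[0,-0.2,12.5],0],[[0,-0.2,12.5],0]]}}

```text
t: 15.58
eef_pos: [0.5638, -0.2605, 0.0261]
tool_rot: [0.001, 0.844, -0.536, 0.002]
contact_force: [-0.4, -0.7, -0.0]
gripper_width: 0.844
```

Call:
{"fn": "carry_out", "kwargs": {"deltas": [[[0,0,0],0],[[0,0,0],0],[[0,0,0],0],[[0,0,0],0],[[0,0,0],0],[[0,0,-3],0],[[0,0,-7],0],[[0,0,-7],0]], "hand": 0.2}}

```text
t: 16.58
eef_pos: [0.5659, -0.2611, 0.0997]
tool_rot: [0.001, 0.844, -0.536, 0.006]
contact_force: [-0.3, -0.7, -0.2]
gripper_width: 0.354
```

```bash
python3 -c "
from h import *
go(.613,-.0950,.095,-90)"
```

```text
t 16.57 p [ 0.5659 -0.2611  0.0997] xhead -64.83 F [-0.3085 -0.684  -0.2055] w 0.354
delta cm [-13.03 -11.33   0.47] turn 25.17 q7 -0.91
```

Call:
{"fn": "carry_out", "kwargs": {"deltas": [[[-4,-4,0.2],8],[[-8,-8,0.4],16],[[-11,-10,0.4],25],[[-13,-11.3,0.5],25],[[-13,-11.3,0.5],25],[[-13,-11.3,4],25],[[-13,-11.3,5.6],25],[[-13,-11.3,5.6],25],[[-13,-11.3,5.6],25]]}}

```text
t: 17.7
eef_pos: [0.6139, -0.0965, 0.0437]
tool_rot: [-0.001, 0.708, -0.706, 0.006]
contact_force: [-0.2, 0.0, -0.2]
gripper_width: 0.356
```

```bash
python3 -c "
from h import *
go(.620,-.0950,.0345,-89.5)
im=read_camera('side');cv2.imwrite('pics/p5.png',cv2.resize(im[170:300,230:390],None,fx=5,fy=4.5,interpolation=2)[:,:,::-1])"
```

```text
t 17.7 p [ 0.6139 -0.0965  0.0437] xhead -89.88 F [-0.1861  0.0087 -0.212 ] w 0.356
delta cm [-0.15 -0.61  0.92] turn -0.38 q7 -1.58
```

View pics/p5.png

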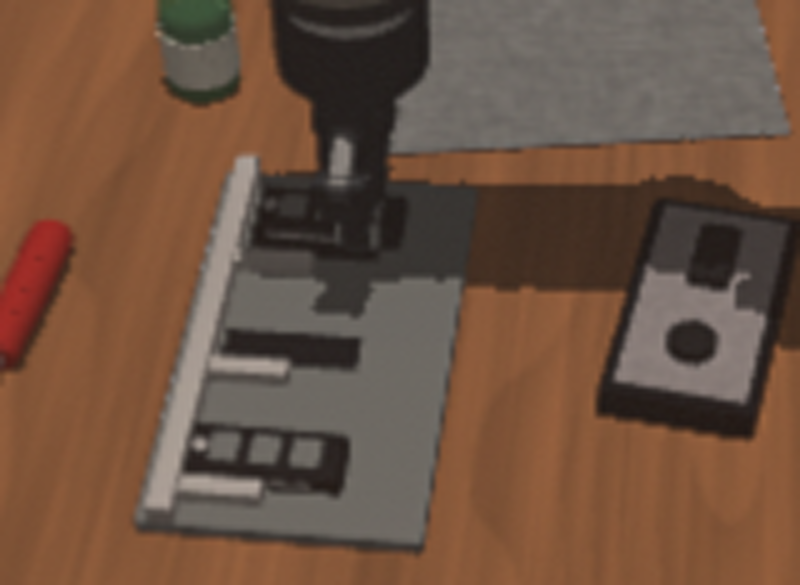

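Remote 2 is above the right corner, just right of the rib. Lowering, then forward.

Call:
{"fn": "carry_out", "kwargs": {"deltas": [[[-0.1,0,0.6],0],[[-0.1,0,0.95],0],[[-0.1,-0.3,0.95],0],[[-0.1,-0.6,0.95],0],[[-0.1,-0.6,0.95],0],[[-0.1,-0.6,0.95],0]]}}

```text
t: 18.5
eef_pos: [0.62, -0.0955, 0.0355]
tool_rot: [-0.001, 0.708, -0.706, 0.006]
contact_force: [-3.3, -0.0, 8.6]
gripper_width: 0.358
```

Call:
{"fn": "carry_out", "kwargs": {"deltas": [[[0,-0.1,0],0],[[0,-0.2,0],0],[[0,-0.2,0],0]]}}

```text
t: 18.88
eef_pos: [0.6218, -0.0955, 0.0356]
tool_rot: [-0.001, 0.708, -0.706, 0.006]
contact_force: [-2.7, -0.0, 4.2]
gripper_width: 0.356
```

Call:
{"fn": "carry_out", "kwargs": {"deltas": [[[0,-0.1,-0.05],0],[[0,-0.2,-0.05],0],[[0,-0.2,-0.05],0]]}}

```text
t: 19.25
eef_pos: [0.6219, -0.0955, 0.0356]
tool_rot: [0.001, 0.708, -0.706, 0.004]
contact_force: [-6.4, 0.8, 4.8]
gripper_width: 0.357
```

Call:
{"fn": "carry_out", "kwargs": {"deltas": [[[0,-0.1,0],0],[[0,-0.15,0],0],[[0,-0.15,0],0]]}}

```text
t: 19.62
eef_pos: [0.622, -0.0955, 0.0355]
tool_rot: [0.002, 0.708, -0.706, 0.003]
contact_force: [-7.1, 0.1, 7.6]
gripper_width: 0.355
```

Call:
{"fn": "carry_out", "kwargs": {"deltas": [[[-0.2,0,-0.05],0],[[-0.4,0,-0.05],0],[[-0.4,0,-0.05],0]]}}

```text
t: 20.0
eef_pos: [0.6219, -0.0912, 0.0357]
tool_rot: [0.002, 0.708, -0.706, 0.003]
contact_force: [-0.9, 0.3, -0.4]
gripper_width: 0.358
```

Call:
{"fn": "carry_out", "kwargs": {"deltas": [[[-0.05,0,0],-0.5],[[-0.1,0,0],-0.7],[[-0.1,0,0],-0.7]]}}

```text
t: 20.38
eef_pos: [0.622, -0.0909, 0.0357]
tool_rot: [0.002, 0.712, -0.702, 0.003]
contact_force: [-1.3, -3.2, -1.0]
gripper_width: 0.357
```

Call:
{"fn": "carry_out", "kwargs": {"deltas": [[[-0.05,-0.1,0],-0.3],[[-0.05,-0.1,0],-0.3]]}}

```text
t: 20.62
eef_pos: [0.6221, -0.091, 0.0356]
tool_rot: [0.003, 0.714, -0.7, 0.003]
contact_force: [-3.7, -4.1, 0.7]
gripper_width: 0.356
```

Call:
{"fn": "carry_out", "kwargs": {"deltas": [[[0,0,0],0],[[0,0,0],0],[[0,0,0],0],[[0,0,-3],0],[[0,0,-8],0],[[0,0,-12],0],[[0,0,-12],0]], "hand": 0.55}}

```text
t: 21.5
eef_pos: [0.6248, -0.0899, 0.1596]
tool_rot: [0.0, 0.714, -0.7, 0.006]
contact_force: [-0.1, -0.1, -0.6]
gripper_width: 0.55
```

```bash
python3 -c "
from h import *
go(.428,-.0824,.10,-98.5)"
```

```text
t 21.5 p [ 0.6248 -0.0899  0.1596] xhead -88.9 F [-0.1205 -0.0564 -0.576 ] w 0.55
delta cm [-1.13 19.66  5.96] turn 9.6 q7 -1.56
```

Moving over the oblong key with shut fingers, then checking both remotes.

Call:
{"fn": "carry_out", "kwargs": {"deltas": [[[0,5,0],3],[[0,10,0],6],[[-1,15,2],9.6],[[-1.1,19.6,4],9.6],[[-1.1,19.6,6],9.6],[[-1.1,19.6,6],9.6],[[-1.1,19.6,6],9.6]], "hand": 0}}

```text
t: 22.38
eef_pos: [0.43, -0.083, 0.0982]
tool_rot: [0.001, -0.653, 0.757, -0.006]
contact_force: [0.6, 0.8, 0.0]
gripper_width: -0.0
```

```bash
python3 -c "
from h import *
go(.428,-.0824,.0555,-98.5)
im=read_camera('top')
cv2.imwrite('pics/p6.png',ortho('top',im,.028,.56,.70,-.13,.12,3.1)[:,:,::-1])"
```

```text
t 22.38 p [ 0.43   -0.083   0.0982] xhead -98.48 F [0.61   0.8179 0.0324] w -0.0
delta cm [-0.03  0.2   4.27] turn 0.02 q7 -1.72
```

View pics/p6.png

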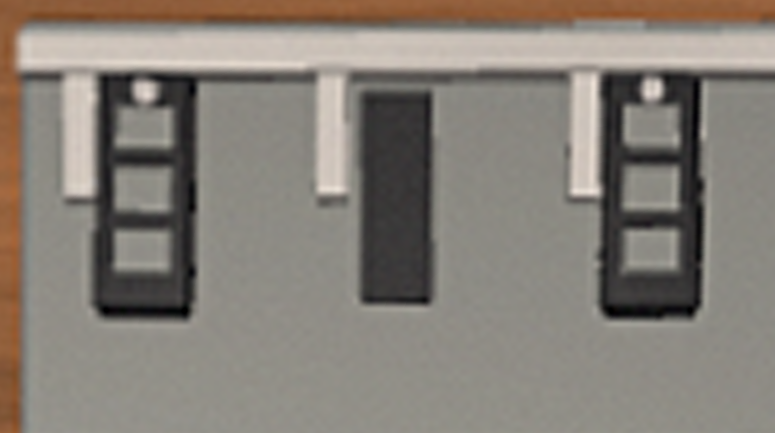

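Both remotes lie home against their ribs and the fence. Now the oblong key.

Call:
{"fn": "carry_out", "kwargs": {"deltas": [[[0,0.2,2],0],[[0,0.2,4],0],[[0,0.2,4.3],0],[[0,0.2,4.3],0],[[0,0.2,4.3],0]]}}

```text
t: 23.05
eef_pos: [0.4293, -0.0832, 0.0561]
tool_rot: [0.001, -0.653, 0.758, -0.007]
contact_force: [-0.3, 0.3, -0.5]
gripper_width: -0.003
```

Call:
{"fn": "carry_out", "kwargs": {"deltas": [[[0,0,0.15],0],[[0,0,0.3],0],[[0,0,0.3],0]]}}

```text
t: 23.42
eef_pos: [0.4295, -0.0832, 0.0532]
tool_rot: [0.001, -0.653, 0.757, -0.007]
contact_force: [0.3, -0.7, 0.5]
gripper_width: 0.002
```

Call:
{"fn": "carry_out", "kwargs": {"deltas": [[[0,0,0.1],0],[[0,0,0.13],0],[[0,0,0.13],0]]}}

```text
t: 23.8
eef_pos: [0.4295, -0.0832, 0.052]
tool_rot: [0.001, -0.653, 0.757, -0.007]
contact_force: [-1.0, 0.6, 4.7]
gripper_width: -0.002
```

Call:
{"fn": "carry_out", "kwargs": {"deltas": [[[0,0,0.05],0],[[0,0,0.1],0],[[0,0,0.1],0]]}}

```text
t: 24.18
eef_pos: [0.4295, -0.0832, 0.051]
tool_rot: [0.001, -0.653, 0.758, -0.007]
contact_force: [-0.9, 0.4, 4.6]
gripper_width: 0.003
```

Call:
{"fn": "carry_out", "kwargs": {"deltas": [[[0,0,0.06],0],[[0,0,0.12],0],[[0,0,0.12],0]]}}

```text
t: 24.55
eef_pos: [0.4295, -0.0832, 0.0497]
tool_rot: [0.001, -0.653, 0.758, -0.007]
contact_force: [0.2, 0.6, 2.6]
gripper_width: -0.0
```

Clicked: the force fell to 2.6 N at about 3.4 mm. Lifting off and going to remote 1.

Call:
{"fn": "carry_out", "kwargs": {"deltas": [[[0,0,-0.3],0],[[0,0,-3],0],[[0,0,-7],0],[[0,0,-10],0],[[0,0,-10],0]]}}

```text
t: 25.18
eef_pos: [0.4298, -0.0825, 0.1517]
tool_rot: [0.003, -0.653, 0.758, -0.008]
contact_force: [0.7, 0.1, -0.5]
gripper_width: 0.0
```

```bash
python3 -c "
from h import *
go(.622,.0733,.10,-90.6)"
```

```text
t 25.18 p [ 0.4298 -0.0825  0.1517] xhead -98.5 F [ 0.7004  0.0715 -0.4737] w 0.0
delta cm [-18.25 -16.7    5.17] turn -7.9 q7 -1.71
```

Call:
{"fn": "carry_out", "kwargs": {"deltas": [[[-4,-4,0],-2],[[-8,-8,0],-4],[[-12,-12,0],-6],[[-16,-15,2],-8],[[-18.2,-16.7,4],-8],[[-18.2,-16.7,5.2],-8],[[-18.2,-16.7,5.2],-8],[[-18.2,-16.7,5.2],-8]], "hand": 0.6}}

```text
t: 26.18
eef_pos: [0.6222, 0.0709, 0.1016]
tool_rot: [0.002, -0.703, 0.711, -0.009]
contact_force: [0.2, 0.4, -0.3]
gripper_width: 0.602
```

```bash
python3 -c "
from h import *
go(.622,.0733,.0375,-90.6)"
```

```text
t 26.18 p [0.6222 0.0709 0.1016] xhead -90.59 F [ 0.2327  0.4254 -0.3496] w 0.602
delta cm [-0.24  0.03  6.41] turn 0.01 q7 -1.88
```

Call:
{"fn": "carry_out", "kwargs": {"deltas": [[[-0.2,0,3],0],[[-0.2,0,6],0],[[-0.2,0,6.4],0],[[-0.2,0,6.4],0],[[-0.2,0,6.4],0]]}}

```text
t: 26.8
eef_pos: [0.6243, 0.0723, 0.0392]
tool_rot: [0.003, -0.703, 0.711, -0.01]
contact_force: [0.4, -0.1, 0.4]
gripper_width: 0.599
```

Call:
{"fn": "carry_out", "kwargs": {"deltas": [[[0,0,0],0],[[0,0,0],0],[[0,0,0],0],[[0,0,0],0],[[0,0,-3],0],[[0,0,-7],0],[[0,0,-12],0],[[0,0,-12],0]], "hand": 0.2, "newtons": 40}}

```text
t: 27.8
eef_pos: [0.6251, 0.074, 0.1642]
tool_rot: [0.007, -0.703, 0.711, -0.012]
contact_force: [-0.1, -0.0, -0.2]
gripper_width: 0.356
```

```bash
python3 -c "
from h import *
go(.503,.360,.14,-88.1)"
```

```text
t 27.8 p [0.6251 0.074  0.1642] xhead -90.63 F [-0.0881 -0.026  -0.1888] w 0.356
delta cm [-28.46  12.52   2.42] turn -2.53 q7 -1.88
```

Call:
{"fn": "carry_out", "kwargs": {"deltas": [[[-5,2,0],-1],[[-10,4,0],-2],[[-15,6,0],-2.5],[[-20,9,0.5],-2.5],[[-25,11,1],-2.5],[[-28.4,12.5,2],-2.5],[[-28.4,12.5,2.4],-2.5],[[-28.4,12.5,2.4],-2.5]]}}

```text
t: 28.8
eef_pos: [0.5039, 0.3579, 0.134]
tool_rot: [-0.006, 0.718, -0.696, 0.013]
contact_force: [-0.7, 0.5, -1.1]
gripper_width: 0.351
```

```bash
python3 -c "
from h import *
go(.503,.360,.082,-88.1)
im=read_camera('side');cv2.imwrite('pics/s1.png',cv2.resize(im[270:450,220:420],None,fx=4,fy=3.3,interpolation=2)[:,:,::-1])"
```

```text
t 28.8 p [0.5039 0.3579 0.134 ] xhead -88.15 F [-0.7224  0.5353 -1.1283] w 0.351
delta cm [-0.21  0.08  5.2 ] turn -0.05 q7 -2.39
```

View pics/s1.png

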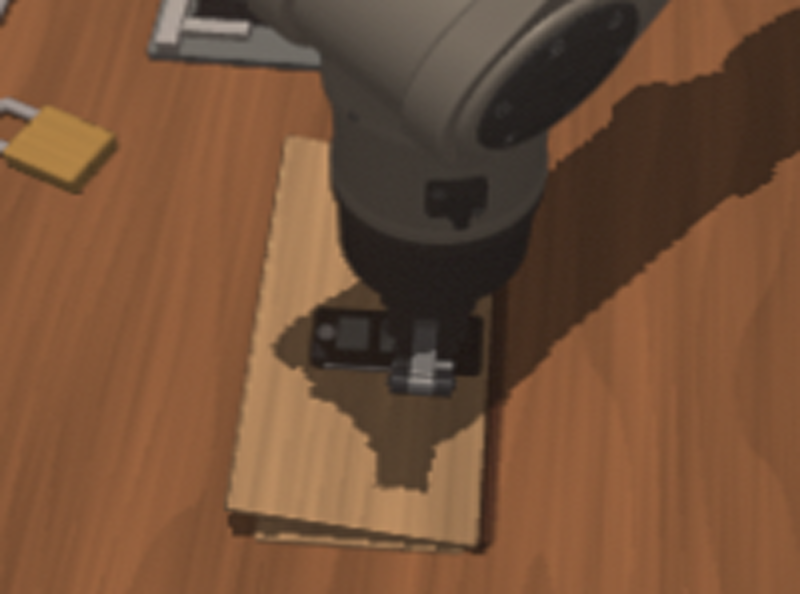

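The remote is held level over the slope. Lowering until the far end touches.

Call:
{"fn": "carry_out", "kwargs": {"deltas": [[[-0.2,0.1,2.5],0],[[-0.2,0.1,5],0],[[-0.2,0.1,5.2],0],[[-0.2,0.1,5.4],0],[[-0.2,0.1,5.4],0]], "newtons": 20}}

```text
t: 29.48
eef_pos: [0.5057, 0.359, 0.0814]
tool_rot: [-0.007, 0.718, -0.696, 0.013]
contact_force: [0.7, -0.6, -0.1]
gripper_width: 0.349
```

Call:
{"fn": "carry_out", "kwargs": {"deltas": [[[0,0,0.2],0],[[0,0,0.4],0],[[0,0,0.6],0],[[0,0,0.6],0]]}}

```text
t: 29.98
eef_pos: [0.5054, 0.3595, 0.0758]
tool_rot: [-0.007, 0.718, -0.696, 0.013]
contact_force: [-3.5, -0.3, 5.2]
gripper_width: 0.349
```

Call:
{"fn": "carry_out", "kwargs": {"deltas": [[[0,0,0.2],0],[[0,0,0.4],0],[[0,0,0.6],0],[[0,0,0.6],0]]}}

```text
t: 30.48
eef_pos: [0.5043, 0.3598, 0.0698]
tool_rot: [-0.006, 0.718, -0.696, 0.012]
contact_force: [-4.8, -0.7, 4.5]
gripper_width: 0.358
```

Call:
{"fn": "carry_out", "kwargs": {"deltas": [[[0,0,0.2],0],[[0,0,0.4],0],[[0,0,0.6],0],[[0,0,0.6],0]]}}

```text
t: 30.98
eef_pos: [0.5037, 0.3599, 0.0637]
tool_rot: [-0.006, 0.718, -0.696, 0.012]
contact_force: [-4.7, -0.7, 4.2]
gripper_width: 0.352
```

Pivoting smoothly. Continuing.

Call:
{"fn": "carry_out", "kwargs": {"deltas": [[[0,0,0.1],0],[[0,0,0.2],0],[[0,0,0.3],0],[[0,0,0.3],0]]}}

```text
t: 31.48
eef_pos: [0.5036, 0.3599, 0.0613]
tool_rot: [-0.006, 0.718, -0.696, 0.012]
contact_force: [-6.6, -2.6, 10.3]
gripper_width: 0.356
```

Call:
{"fn": "carry_out", "kwargs": {"deltas": [[[0,0,0.1],0],[[0,0,0.15],0],[[0,0,0.15],0]]}}

```text
t: 31.85
eef_pos: [0.5036, 0.3599, 0.0612]
tool_rot: [-0.006, 0.718, -0.695, 0.012]
contact_force: [-8.3, -4.6, 18.0]
gripper_width: 0.355
```

It's flat on the slope (stalled at z 0.0612). Releasing.

Call:
{"fn": "carry_out", "kwargs": {"deltas": [[[0,0,-0.1],0],[[0,0,-0.1],0],[[0,0,-0.1],0],[[0,0,-3],0],[[0,0,-6],0],[[0,0,-10],0],[[0,0,-10],0]], "hand": 0.55}}

```text
t: 32.72
eef_pos: [0.5029, 0.3622, 0.1644]
tool_rot: [-0.009, 0.718, -0.696, 0.012]
contact_force: [0.5, 0.0, -0.4]
gripper_width: 0.548
```

```bash
python3 -c "
from h import *
go(.624,-.0907,.15,-90)"
```

```text
t 32.73 p [0.5029 0.3622 0.1644] xhead -88.16 F [ 0.4627  0.0126 -0.4397] w 0.548
delta cm [ 45.66 -10.65   1.44] turn 1.84 q7 -2.39
```

Call:
{"fn": "carry_out", "kwargs": {"deltas": [[[5,-1,0],0],[[10,-2.5,0],0],[[15,-4,0],0],[[20,-5,0],1],[[25,-6,0],1.8],[[30,-7,0],1.8],[[35,-8,0],1.8],[[40,-9.5,0.5],1.8],[[45.6,-10.6,1.4],1.8],[[45.6,-10.6,1.4],1.8]], "hand": 0.6}}

```text
t: 33.98
eef_pos: [0.6229, -0.0975, 0.154]
tool_rot: [0.007, -0.704, 0.71, -0.013]
contact_force: [-1.3, 0.3, -0.9]
gripper_width: 0.6
```

```bash
python3 -c "
from h import *
im=read_camera('top')
print(dark_fobs(img=im,z=.05,box=(.45,.64,.2,.45)))
print(dark_fobs(img=im,z=.028,box=(.56,.672,-.13,-.072)))
cv2.imwrite('pics/s2.png',cv2.resize(im[150:290,80:400],None,fx=2.5,fy=2.5,interpolation=2)[:,:,::-1])
go(.624,-.0907,.039,-90)"
```

```text
[(0.5207, 0.3588, np.float32(8.1), 79.2, 35.1)]
[(0.6165, -0.0862, np.float32(0.0), 111.0, 28.5)]
t 34.02 p [ 0.623  -0.0936  0.1543] xhead -90.26 F [1.1483 1.3511 0.0853] w 0.602
delta cm [-0.29 -0.1  11.53] turn -0.26 q7 -1.57
```

View pics/s2.png

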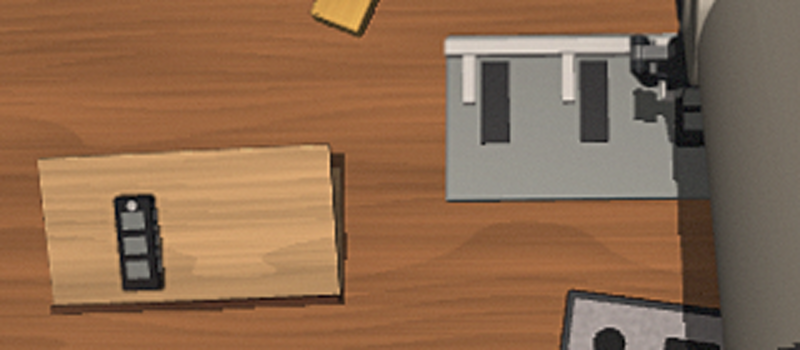

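Remote 1 lies flat on the slope, pointing up it. Picking remote 2.

Call:
{"fn": "carry_out", "kwargs": {"deltas": [[[-0.3,-0.1,4],0],[[-0.3,-0.1,8],0],[[-0.3,-0.1,11.5],0],[[-0.3,-0.1,11.5],0],[[-0.3,-0.1,11.5],0],[[-0.3,-0.1,11.5],0]]}}

```text
t: 34.78
eef_pos: [0.6284, -0.091, 0.0412]
tool_rot: [0.009, -0.706, 0.709, -0.013]
contact_force: [-0.5, -0.1, -0.4]
gripper_width: 0.6
```

Call:
{"fn": "carry_out", "kwargs": {"deltas": [[[0,0,0],0],[[0,0,0],0],[[0,0,0],0],[[0,0,0],0],[[0,0,-3],0],[[0,0,-7],0],[[0,0,-12],0],[[0,0,-12],0]], "hand": 0.2, "newtons": 40}}

```text
t: 35.78
eef_pos: [0.6278, -0.0906, 0.1665]
tool_rot: [0.012, -0.705, 0.709, -0.016]
contact_force: [-0.0, -0.1, -1.8]
gripper_width: 0.346
```

```bash
python3 -c "
from h import *
go(.507,.281,.15,-88.1)"
```

```text
t 35.77 p [ 0.6278 -0.0906  0.1665] xhead -90.26 F [-0.0075 -0.1236 -1.7961] w 0.346
delta cm [-37.1   12.25   1.65] turn -2.16 q7 -1.58
```

Call:
{"fn": "carry_out", "kwargs": {"deltas": [[[-5,2,0],0],[[-10,4,0],-1],[[-15,6,0],-2],[[-20,8,0],-2.2],[[-25,9,0],-2.2],[[-30,10,0.5],-2.2],[[-34,11,1],-2.2],[[-37.1,12.2,1.6],-2.2],[[-37.1,12.2,1.6],-2.2]], "newtons": 60}}

```text
t: 36.9
eef_pos: [0.5059, 0.2841, 0.1422]
tool_rot: [-0.011, 0.721, -0.693, 0.016]
contact_force: [-0.4, 0.3, -1.2]
gripper_width: 0.332
```

```bash
python3 -c "
from h import *
go(.507,.281,.084,-88.1)
im=read_camera('side');cv2.imwrite('pics/s3.png',cv2.resize(im[270:450,220:420],None,fx=4,fy=3.3,interpolation=2)[:,:,::-1])"
```

```text
t 36.9 p [0.5059 0.2841 0.1422] xhead -87.74 F [-0.4487  0.3064 -1.1821] w 0.332
delta cm [ 0.31 -0.1   5.82] turn 0.36 q7 -2.28
```

View pics/s3.png

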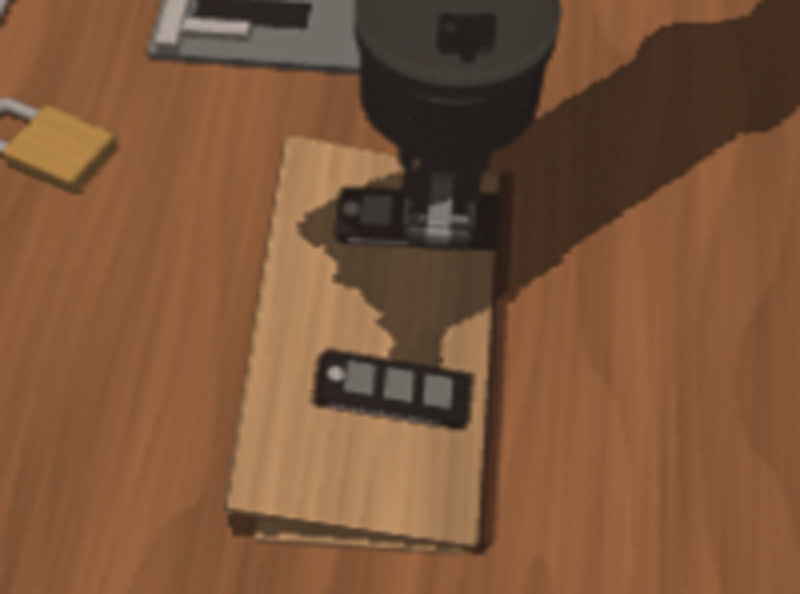

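Call:
{"fn": "carry_out", "kwargs": {"deltas": [[[0.3,-0.1,2.5],0.4],[[0.3,-0.1,5],0.4],[[0.3,-0.1,5.6],0.4],[[0.3,-0.1,5.6],0.4],[[0.3,-0.1,5.6],0.4]], "newtons": 25}}

```text
t: 37.58
eef_pos: [0.5111, 0.2786, 0.0876]
tool_rot: [-0.012, 0.717, -0.697, 0.016]
contact_force: [0.5, -0.2, -0.8]
gripper_width: 0.328
```

Call:
{"fn": "carry_out", "kwargs": {"deltas": [[[0,0,0.2],0],[[0,0,0.4],0],[[0,0,0.6],0],[[0,0,0.8],0],[[0,0,0.8],0]], "newtons": 20}}

```text
t: 38.2
eef_pos: [0.5108, 0.2786, 0.0794]
tool_rot: [-0.011, 0.717, -0.697, 0.016]
contact_force: [-3.2, -0.7, 2.5]
gripper_width: 0.326
```

Call:
{"fn": "carry_out", "kwargs": {"deltas": [[[0,0,0.2],0],[[0,0,0.4],0],[[0,0,0.6],0],[[0,0,0.6],0]]}}

```text
t: 38.7
eef_pos: [0.5104, 0.2786, 0.0731]
tool_rot: [-0.011, 0.717, -0.696, 0.016]
contact_force: [-3.4, 0.2, 3.5]
gripper_width: 0.324
```

Call:
{"fn": "carry_out", "kwargs": {"deltas": [[[0,0,0.2],0],[[0,0,0.4],0],[[0,0,0.6],0],[[0,0,0.6],0]]}}

```text
t: 39.2
eef_pos: [0.5112, 0.2786, 0.0678]
tool_rot: [-0.011, 0.717, -0.696, 0.016]
contact_force: [-4.0, -0.8, 9.5]
gripper_width: 0.33
```

Call:
{"fn": "carry_out", "kwargs": {"deltas": [[[0,0,0.1],0],[[0,0,0.15],0],[[0,0,0.15],0]]}}

```text
t: 39.58
eef_pos: [0.5112, 0.2786, 0.0676]
tool_rot: [-0.011, 0.717, -0.697, 0.016]
contact_force: [-7.5, -2.7, 16.3]
gripper_width: 0.328
```

Call:
{"fn": "carry_out", "kwargs": {"deltas": [[[0,0,-0.1],0],[[0,0,-0.1],0],[[0,0,-0.1],0],[[0,0,-3],0],[[0,0,-6],0],[[0,0,-10],0],[[0,0,-10],0]], "hand": 0.55}}

```text
t: 40.45
eef_pos: [0.5092, 0.2805, 0.1706]
tool_rot: [-0.014, 0.717, -0.697, 0.017]
contact_force: [-0.4, 0.7, -0.3]
gripper_width: 0.553
```

Call:
{"fn": "carry_out", "kwargs": {"deltas": [[[5,0,0],0],[[10,0,0],0],[[16,0,0],0],[[22,0,0],0],[[28,0,0],0],[[28,0,0],0],[[28,0,0],0]]}}

```text
t: 41.32
eef_pos: [0.517, 0.0009, 0.1713]
tool_rot: [-0.014, 0.717, -0.697, 0.017]
contact_force: [0.5, 0.8, -0.0]
gripper_width: 0.551
```

```bash
python3 -c "
from h import *
im=read_camera('top'); s=read_camera('side')
print(dark_fobs(img=im,z=.05,box=(.45,.64,.2,.45)))
print(dark_fobs('side',img=s,z=.05,box=(.45,.64,.2,.45)))
state()
a=cv2.resize(im[110:320,80:400],(640,300),interpolation=2); b=cv2.resize(s[200:450,200:420],(480,300),interpolation=2)
a=cv2.resize(im[190:290,80:240],(480,300),interpolation=2); c=cv2.resize(s[300:450,260:380],(320,300),interpolation=2); d=cv2.resize(im[80:360,80:540],(490,299)); e=cv2.resize(s[100:350,200:460],(310,299))
cv2.imwrite('pics/end.png',np.vstack([np.hstack([a,c]),np.hstack([d,e])])[:,:,::-1])"
```

```text
[(0.5208, 0.3587, np.float32(7.8), 79.2, 35.2), (0.5121, 0.273, np.float32(25.2), 107.6, 52.6)]
[(0.5162, 0.3628, np.float32(0.0), 84.5, 39.5), (0.5238, 0.2817, np.float32(172.5), 77.9, 33.9)]
t 41.42 p [0.5172 0.0023 0.1715] xhead -88.19 F [-0.53    0.9281  0.1535] w 0.552
```

Viewer limit reached, so I'll move the arm clear and check numerically by rectifying both cameras onto the slope's plane.

Call:
{"fn": "carry_out", "kwargs": {"deltas": [[[5,0,0],0],[[10,0,0],0],[[15,0,0],0],[[20,0,0],0],[[25,0,0],0],[[30,0,0],0],[[30,0,0],0]]}}

```text
t: 42.3
eef_pos: [0.5264, -0.301, 0.1724]
tool_rot: [-0.013, 0.717, -0.697, 0.017]
contact_force: [0.6, -0.3, -0.1]
gripper_width: 0.551
```

```bash
cat > sl.py <<'E'
from h import *
S=np.array([.534,.321,.042]);p=np.radians(1.87);t=np.radians(20)
u=np.array([np.cos(t)*np.cos(p),np.cos(t)*np.sin(p),np.sin(t)]);v=np.array([-np.sin(p),np.cos(p),0]);n=np.cross(u,v)
for cam in("top","side"):
    im=read_camera(cam)
    for hgt in (.016,):
        A,B=np.meshgrid(np.arange(.065,-.065,-.0005),np.arange(.12,-.12,-.0005),indexing="ij")
        P=S+A[...,None]*u+B[...,None]*v+hgt*n
        o=cv2.remap(im,proj(cam,P).astype(np.float32).reshape(*A.shape,2),None,cv2.INTER_CUBIC)
        V=cv2.cvtColor(o,cv2.COLOR_RGB2HSV)[...,2]
        for thr in (45,60):
            m=cv2.morphologyEx((V<thr).astype(np.uint8),cv2.MORPH_CLOSE,np.ones((25,25)))
            for c in cv2.findContours(m,cv2.RETR_EXTERNAL,cv2.CHAIN_APPROX_NONE)[0]:
                if cv2.contourArea(c)<4000: continue
                (x,y),(w,h),a=cv2.minAreaRect(c); x0,y0,bw,bh=cv2.boundingRect(c)
                print(cam,thr,"u",round(65-y/2,1),"v",round(120-x/2,1),"size",round(w/2,1),round(h/2,1),"ang",round(a,1),"u-range",65-(y0+bh)/2,65-y0/2)
im=read_camera("top")
for q in("padlock","oil","driver"):
    d=models.spot_in(q,"top")[0]; print(q,round(d["score"],2),d["centre"])
E
python3 sl.py
```

```text
top 45 u -8.2 v 37.2 size 76.5 33.5 ang 90.0 u-range -47.0 30.0
top 45 u -17.9 v -44.4 size 98.6 39.9 ang 83.0 u-range -65.0 30.5
top 60 u -17.5 v 37.0 size 97.3 38.2 ang 85.4 u-range -65.0 30.5
top 60 u -16.8 v -41.2 size 95.5 77.5 ang 90.0 u-range -65.0 31.0
side 45 u -7.2 v 44.1 size 31.9 75.4 ang 0.9 u-range -45.5 30.5
side 60 u -13.4 v 4.0 size 158.5 89.3 ang 0.3 u-range -58.5 31.5
padlock 0.64 [150.6, 219.6]
oil 0.64 [145.0, 427.5]
driver 0.87 [120.4, 327.1]
```

```bash
cat > asc.py <<'E'
from h import *
exec(open("sl.py").read().split("for cam in")[0].split("\n",1)[1])
for cam in("top","side"):
    im=read_camera(cam)
    A,B=np.meshgrid(np.arange(.064,-.068,-.004),np.arange(.08,-.084,-.004),indexing="ij")
    P=S+A[...,None]*u+B[...,None]*v+.016*n
    V=cv2.cvtColor(cv2.remap(im,proj(cam,P).astype(np.float32).reshape(*A.shape,2),None,cv2.INTER_LINEAR),cv2.COLOR_RGB2HSV)[...,2]
    print(cam)
    for a,r in zip(A[:,0],V): print(f"{a*1000:4.0f}","".join("#" if x<45 else "+" if x<75 else "-" if x<120 else "." for x in r))
E
python3 asc.py
```

```text
top
  64 .........................................
  60 .........................................
  56 .........................................
  52 .........................................
  48 .........................................
  44 .........................................
  40 .........................................
  36 .........................................
  32 .................................-.......
  28 .......########............+##+####-.....
  24 .......##-.-++#............+#+..#+#-.....
  20 .......##-.+###............###.-#+#-.....
  16 .......#....-##-...........#-....+#......
  12 .......#....-#+............#-....##-.....
   8 .......#.....##............+-....##-.....
   4 .......#.----#+-...........#-----##-.....
  -0 .......########-...........+#######-.....
  -4 .......#....-##-...........#-....+#-.....
  -8 .......#....-#+-...........#-....+#......
 -12 .......#.....##+...........#-....##......
 -16 .......#-----#+-...........++.---##-.....
 -20 .......########-...........+#######-.....
 -24 .......#-----##-...........+-....##-.....
 -28 .......#..
[... 1310 characters left out ...]
 .....-#+-----+...........+##-----+.......
 -12 .....-##-----+...........-+#+----+.......
 -16 .....-#+----++...........-+#+----+.......
 -20 .....-#####+#+...........-+#++++++.......
 -24 .....-#+----++...........-+#-----+.......
 -28 .....+#+-----+...........-##-----+-......
 -32 .....+#+-----+...........+##+----+.......
 -36 .....+##----++...........+##+----+-......
 -40 .....+#######+...........+#######+-......
 -44 .....-+####+#+...........-++####++.......
 -48 ............-............................
 -52 .........................................
 -56 -+++++++---+++++-++----+++++-+-----+++++-
 -60 -+--------++++++++-----------------------
 -64 .....-------------------.......-----.-...
```

Both remotes rectify to straight 78 × 32 mm rectangles on the slope in both cameras. Handing in.

```bash
python3 -c "
from station import bot; print(bot.hand_in())"
```

```text
the job is handed in; nothing more can be done
None
```

The job is handed in at about 42 s of robot time, and every check I could make came out good; the hand-in itself gives no verdict.

- **Remotes:** there were two black ones on the mat. I left the red and blue look-alikes alone.
- **Keys:** I pressed each key until its force peaked and then dropped to about 2.6 N, at roughly 3.4 mm of travel, then let it come up. I pressed the round key before any remote touched the plate, and the oblong key with both remotes home.
- **Reader plate:** remote 1 went in the left corner and remote 2 in the right. Contact forces showed each against the fence and its rib. The picture taken before the read showed both home, the left one yawed about 1° (0.02 rad), inside the 0.06 limit.
- **Sloped rest:** both cameras, rectified onto the slope, show both remotes flat and pointing up it. Their middles are at x ≈ -8 mm and y ≈ +40 mm and -43 mm, inside the allowed area.
- **Bystanders:** the padlock, oil bottle and screwdriver were last detected where they started.

**Last checks:** the final picture could not be viewed because the 16-picture limit was reached, so the last check of the rest was numeric only. One automatic outline of remote 2 came out too big because it merged with dark areas near the lip, and a finer map cleared that up.

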